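Run a flange blank along the fence onto its buffer stop

TASK

Load the round white plastic flange blank for marking out: push it sideways up against the fence while it is still clear of the yellow guard, then push it along the fence, keeping it close against the face as it goes under the guard, until it meets the sprung buffer stop hidden there. Press it home gently but firmly (about 10 N on the buffer, held for half a second, and never over 18 N), then draw back and leave it flat, resting against fence and buffer. Do not disturb the grease tin or the end mill.

Things in the scene. Friction and masses are not known exactly. Their poses are not given: they have to be found in the camera images.
- blank_centre (a point): Centre (half-way up, 18 mm above the bench) of the flange blank: a plain turned white plastic disc, 110 mm across (radius 55 mm), 36 mm high, about 0.45 kg, flat and loose on the bench; z axis up. Too wide to grip; flat top. It slides easily, with a push of roughly 1 to 4 N (more if it is also squeezed against the fence), and may turn as it slides.
- fence: Fixed aluminium fence, 330 mm long, 18 thick (y -18 to 0), 30 high. Origin: on the bench, on the working face, at its near end. x runs along the face towards the yellow guard and stop; y points level away from the face to the side where the blank lies (the blank touches the face when its centre is at y = 55 mm); z up.
- guard_mouth (a point): Middle of the open mouth of the yellow steel guard, on the bench: fence x 220, y 55 mm; axes as the fence. The guard covers the lane from x = 220 to 330 mm: roof underside 48 mm, top 51 mm above the bench, cheek at y 126 to 129 mm with a foot out to 147 mm, far end closed.
- stop: Fixed steel stop block in the guard; origin on the bench at fence x 314, y 55 mm; axes as the fence. A set screw carries a sprung round pad (24 mm across, 18 mm up) towards the mouth. Its setting differs each time and is not reported: the pad face stands 36 to 72 mm from this origin, so the blank meets it with its centre at fence x 187 to 223 mm, its rear half well outside.
- grease_tin: Bystander: small round red tin with a white lid, 68 mm across, 53 mm high, loose; origin under its centre.
- end_mill: Bystander: grey fluted end mill standing on end, 28 mm across, 110 mm high, loose, near the tin behind the drawer cabinet; origin under its centre.
- stop_front (a point): Front of the stop block, where the screw comes out. How the buffer feels: from first touch it resists with 1.6 N per mm (10 N at 6 mm, 18 N at 11 mm, bottoms at 13 mm), plus 1.5 N per 10 mm/s of speed, so press slowly. This adds to the push that slides the blank. Let go, it pushes the blank back a few mm and stays in touch with it.
- parts_drawers: Fixed blue drawer cabinet standing close along the outer side of the fence (the robot's right), its drawer fronts towards the fence: about 318 mm long, 209 mm deep, 234 mm high; origin under its centre. Solid: come in over it or round it, not through it.

How it is judged:
By the outcome, as a careful person would: the job done as asked, in the order asked, and still so for the second after the job is handed in, with the robot touching nothing.
It also fails if it takes over 72 s, if anything falls off the work surface, if the arm or the gripper's body presses on something with over 40 N, if the wrist force passes 120 N, or if a joint passes its speed limit or range.

ROBOT

A 7-joint arm with a two-finger parallel gripper is mounted at the origin on a cart in front of the work surface, level with it; the furniture and walls round the work are solid. World frame = base frame: x ahead of the robot, y to its left, z up, the work surface at z = 0. Lengths are in mm, angles in rad, forces in N, time in s.
With the tool pointing down it reaches from about 425 to 875 mm from the base axis. Payload 4.7 kg.
Tool frame: the origin (TCP) lies at the very end of the fingers, on their centre line; the grasp point (between the pads) lies behind it (robot.grip_depth is the z of the grasp point in the tool frame, in mm); z points along the fingers, y is the line along which they close (so a half turn about z gives the same grasp; the last joint's range is limited). The gripper opens to 87 mm and grips with 3 to 60 N. Pads are 19 mm wide; open, the fingers measure 117 mm over their backs; the gripper's body (75 mm by 190 mm) begins 51 mm behind the grasp point.
Start: joints at [-1.125, 0.321, -0.07, 1.45, 0.023, 1.371, -0.057], TCP at [272.058, 590.347, 222.587] pointing down, gripper open.
Joint ranges: [-2.86, 2.86], [-0.3, 2.09], [-1.38, 1.24], [0.06, 2.45], [-1.56, 4.7], [0.09, 2.05], [-2.69, 2.69]. Speed limits (rad/s): [2.57, 2.57, 3.14, 3.14, 3.14, 3.14, 3.14].

INTERFACE

Orientations are given as a unit quaternion [w, x, y, z].
In Python, from plant import robot gives the robot as it stands.
- The arm moves only by the tool step_arm, never from a script. Its argument "series" is one flat list of numbers, 6 for each row, row after row: the shift along the world's x, y, z as a fraction of full scale, then the turn, a rotation vector about the world's x, y, z as a fraction of full scale. A call has 1 to 8 rows; each row is the pose to reach, as a shift and turn from the pose commanded when the call began, turning the shorter way round; what a row does not reach only later rows make up. Full scale, the value 1, is 0.25 m for a shift and pi rad for a turn. A row lasts 1/12 s, in which the tool goes at most 41.7 mm and 7.16 degrees, less where a joint would pass 70% of its speed; a pose out of reach is approached as far as the arm can. A call with a number of a shift or a turn outside -1 to 1 is refused whole. A call with a gripper value outside its range is refused whole. "fingers" is the closure, from -1 (fully open) to 1 (shut), so that 0 is half open, set as the call begins (left out, the last holds). The fingers move at their own pace and stop on an object; the grip force is fixed at half the most. Time passes only in rows, so rows that repeat a pose let the fingers close. It gives the time, the measured TCP pose, the force, the opening and the grip force at its end, in the units of the state.
- robot.read_state(): the state, without advancing time (a new reading comes with each control period).
- robot.get_image(name): name is "side" or "top" or "wrist"; returns a dict with "frame" (400x640x3 uint8, blue, green, red), "z_map" (400x640 float32, mm along the optical axis (not along the pixel's ray), 0 where there is no reading), "fovy" (degrees; the focal length in pixels is half the picture's height over the tangent of half this angle, whatever the lens; pixels are square), "cx", "cy" (the principal point, pixels), "rvec" (rotation vector, rad) and "tvec" (3), from world to camera coordinates, as OpenCV has them; the wrist camera has in their place "hand_eye" (4x4, takes a point from camera to tool coordinates, whose origin is the TCP and whose axes are the flange's). Camera axes: x right, y down, z forward; pixel columns grow to the right and rows downward; lengths in mm; the calibration is good to about 2 mm. A picture is of the moment at which its call begins: read the wrist's pose just before it.
- robot.sign_off(): hands the job in; it is judged then, once.
The state is a dict: "time": time; "q": joint angles; "joint_velocities": joint speeds; "tau": joint torques, N m; "ee_pos": TCP position; "tool_rot": TCP orientation; "contact_force": force on the tool from outside, world axes, zero at the start; "torque": the same for the moment, N m; "opening": finger opening in mm; "finger_force": force on a finger pad.
Only numpy, scipy, OpenCV 4.12 (cv2) and the standard library are available. Lean on these libraries where they do the work, as an engineer would, in place of code of your own. Each camera call takes 0.05 s, during which the arm holds its last target. There are 200 camera calls.

## Working session

There is one attempt and no reset: what is moved stays moved. The work goes in short steps, Python scripts to look and compute and a tool call to move; the robot and the scene stay as the last step left them, time stands still between calls to the robot, and variables do not carry over. Pictures are saved under pics/ and viewed, at most 10 in all, crops included, and the job is handed in when it is done.

Besides the shell and the picture viewer there is one more tool, called after "Call:" as name(argument=value, ...), one argument or row to a line, values as JSON. step_arm: Moves the arm, as the interface text tells. Shift numbers are shares of 0.25 m and turn numbers shares of pi rad, none past 1 either way. Its arguments: {"type":"object","properties":{"series":{"type":"array"},"fingers":{"type":"number"}},"required":["series"]}

```bash
mkdir -p pics; cat > h.py <<'E'
import numpy as np, cv2
from plant import robot
def cam(n):
    s=robot.read_state(); d=robot.get_image(n); d['s']=s; return d
def pts(d):
    z=d['z_map']; h,w=z.shape; f=h/2/np.tan(np.radians(d['fovy'])/2)
    u,v=np.meshgrid(np.arange(w),np.arange(h))
    P=np.stack([(u-d['cx'])/f*z,(v-d['cy'])/f*z,z],-1)
    R=cv2.Rodrigues(np.array(d['rvec'],float))[0]; t=np.array(d['tvec'],float).ravel()
    W=(P-t)@R; W[z<=0]=np.nan; return W
E
python3 - <<'E'
from h import *
print(robot.read_state()['tool_rot'],robot.grip_depth)
for n in('top','side'):
    d=cam(n); cv2.imwrite(f'pics/{n}0.png',d['frame']); np.save(f'{n}W.npy',pts(d)); np.save(f'{n}F.npy',d['frame'])
E
```

```text
[-1.41442922e-04  2.14213999e-01  9.76786294e-01 -9.36720404e-04] -18.700000000000003
```

View pics/top0.png

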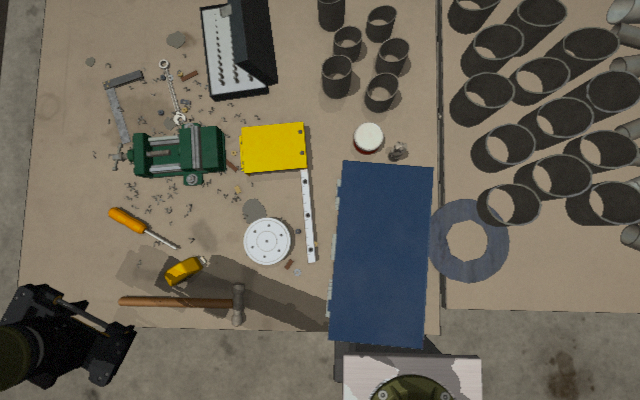

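View pics/side0.png

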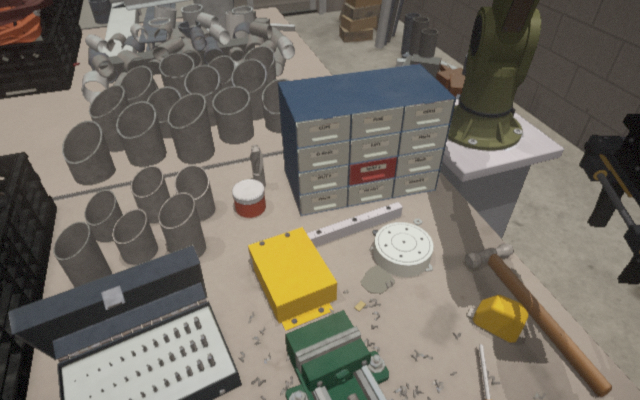

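The top view shows the blank at about (267,241), the fence from (312,262) to (304,170) and the guard at (240–305, 122–173). The tin is at (368,138), the end mill at (398,150), and the hammer and tape lie below the blank. Now I'll measure them.

```bash
python3 - <<'E'
from h import *
W=np.load('topW.npy');F=np.load('topF.npy').astype(int)
Wc=lambda m:W[m]
z=W[...,2]; v,u=np.mgrid[:400,:640]
box=lambda a,b,c,d:(u>a)&(u<b)&(v>c)&(v<d)
m=box(238,298,212,270)&(abs(z-36)<6); p=W[m][:,:2].astype(np.float32)
print('blank',cv2.minEnclosingCircle(p),p.mean(0),m.sum(),np.median(W[m][:,2]))
m=box(298,322,165,268)&(abs(z-30)<6)&(F.min(-1)>120); p=W[m][:,:2].astype(np.float32)
r=cv2.minAreaRect(p);print('fence',r,cv2.boxPoints(r).round(1).tolist(),np.median(W[m][:,2]))
m=box(230,315,112,182)&(abs(z-51)<6)&(F[...,0]<90)&(F[...,2]>150); p=W[m][:,:2].astype(np.float32)
r=cv2.minAreaRect(p);print('guard',r,cv2.boxPoints(r).round(1).tolist(),np.median(W[m][:,2]))
m=box(320,440,150,350)&(abs(z-234)<8); p=W[m][:,:2].astype(np.float32)
r=cv2.minAreaRect(p);print('cab',cv2.boxPoints(r).round(1).tolist())
for n,b in dict(hammer=(115,250,280,330),tape=(160,212,250,290),screwdr=(105,180,205,252),vise=(120,228,120,190)).items():
    m=box(*b)&(z>8)&(z<200);p=W[m];print(n,np.percentile(p,[2,98],axis=0).round().tolist())
E
```

```text
blank ((409.93939208984375, 343.0253601074219), 55.03819274902344) [409.44037 342.2365 ] 1747 36.566479406695876
fence ((471.24755859375, 249.06658935546875), (219.30393981933594, 17.96141242980957), 6.193715572357178) [[361.29998779296875, 246.1999969482422], [363.20001220703125, 228.3000030517578], [581.2000122070312, 252.0], [579.2999877929688, 269.79998779296875]] 29.900011882865023
guard ((628.3111572265625, 331.1395263671875), (110.14901733398438, 147.22564697265625), 5.939899921417236) [[565.9000244140625, 398.70001220703125], [581.2000122070312, 252.1999969482422], [690.7000122070312, 263.6000061035156], [675.5, 410.1000061035156]] 50.88507265533792
cab [[234.60000610351562, 30.299999237060547], [551.7000122070312, 8.100000381469727], [563.5999755859375, 177.6999969482422], [246.5, 199.89999389648438]]
hammer [[222.0, 398.0, 15.0], [313.0, 677.0, 57.0]]
tape [[310.0, 501.0, 14.0], [366.0, 563.0, 67.0]]
screwdr [[393.0, 572.0, 9.0], [481.0, 724.0, 31.0]]
vise [[549.0, 458.0, 10.0], [681.0, 673.0, 71.0]]
```

Fence axis is about 6.1°, with its origin near (361.3, 246.2). The blank is at fence (58.6, 91). The guard position and all the sizes agree with those given. I'll shut the fingers, go beyond the blank and turn the long axis along the fence.

Call:
step_arm(
  series=[0.13,-0.167,-0.125,0,0,-0.039,0.26,-0.334,-0.25,0,0,-0.078,0.39,-0.5,-0.375,0,0,-0.117,0.517,-0.668,-0.5,0,0,-0.156,0.517,-0.668,-0.5,0,0,-0.195,0.517,-0.668,-0.5,0,0,-0.234,0.517,-0.668,-0.5,0,0,-0.273,0.517,-0.668,-0.5,0,0,-0.312],
  fingers=1,
)

```text
time: 0.77
ee_pos: [402.6, 419.3, 95.4]
tool_rot: [0.001, 0.653, 0.757, -0.002]
contact_force: [0.0, 1.4, 0.2]
opening: 41.7
finger_force: 0.0
```

Call:
step_arm(
  series=[0,0.02,-0.1,0,0,-0.013,0,0.02,-0.2,0,0,-0.013,0,0.02,-0.28,0,0,-0.013,0,0.02,-0.33,0,0,-0.013,0,0.02,-0.35,0,0,-0.013,0,0.02,-0.35,0,0,-0.013,0,0.02,-0.35,0,0,-0.013],
)

```text
time: 1.35
ee_pos: [401.7, 428.7, 10.7]
tool_rot: [0.0, 0.664, 0.748, 0.0]
contact_force: [0.0, -0.7, 0.5]
opening: 1.5
finger_force: 0.0
```

```bash
python3 - <<'E'
from h import *
s=robot.read_state();print(s['ee_pos'],s['contact_force'],s['q'],s['opening'])
d=cam('top'); cv2.imwrite('pics/top1.png',cv2.resize(d['frame'][100:300,180:420],None,fx=2.5,fy=2.5))
E
```

```text
[401.72051614 428.70102039  10.68197115] [ 0.01013109 -0.70274242  0.5420278 ] [-0.98449854  0.38118857  0.14350353  1.8305664  -0.06608225  0.9336229
 -0.69395814] 1.4606443649684897
```

View pics/top1.png

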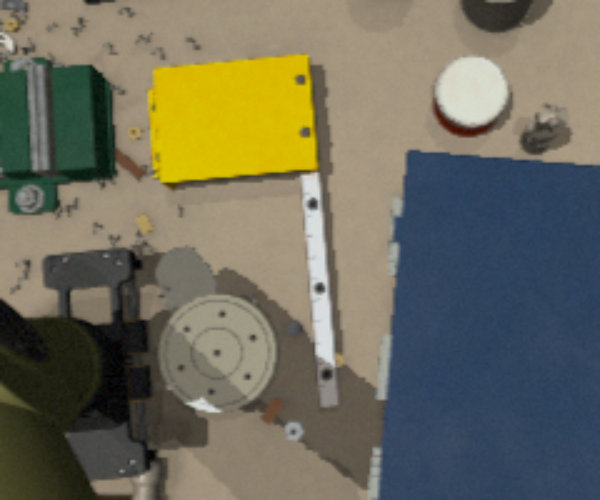

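The gripper stands beside the blank with a gap of about 20 mm. I'll push it towards the fence.

Call:
step_arm(
  series=[0.0034,-0.032,0,0,0,0,0.0068,-0.064,0,0,0,0,0.0085,-0.08,0,0,0,0,0.01,-0.095,0,0,0,0,0.012,-0.111,0,0,0,0,0.0136,-0.127,0,0,0,0,0.0153,-0.143,0,0,0,0,0.017,-0.159,0,0,0,0],
)

```text
time: 2.07
ee_pos: [405.7, 388.8, 10.4]
tool_rot: [-0.0, 0.664, 0.748, 0.0]
contact_force: [-0.1, 2.0, 0.5]
opening: 0.7
finger_force: 1.0
```

```bash
cat >> h.py <<'E'
O=np.array([361.3,246.2]);ex=np.array([.9943,.1063]);ey=np.array([-.1063,.9943])
def fen(p): d=np.array(p[:2])-O; return np.round([d@ex,d@ey],1)
def rep():
    s=robot.read_state();f=np.array(s['contact_force']);print('t',s['time'],'tool',fen(s['ee_pos']),round(s['ee_pos'][2],1),'F',round(f[:2]@ex,1),round(f[:2]@ey,1),round(f[2],1))
E
python3 -c "from h import *;rep()"
```

```text
t 2.0667 tool [ 59.3 137. ] 10.4 F 0.1 2.0 0.5
```

Call:
step_arm(
  series=[0.0013,-0.012,0,0,0,0,0.0026,-0.024,0,0,0,0,0.0038,-0.036,0,0,0,0,0.005,-0.048,0,0,0,0,0.006,-0.056,0,0,0,0,0.0064,-0.06,0,0,0,0,0.0068,-0.064,0,0,0,0],
)

```text
time: 2.65
ee_pos: [407.3, 372.4, 10.0]
tool_rot: [0.0, 0.664, 0.748, -0.0]
contact_force: [-1.2, 2.3, 1.5]
opening: 0.6
finger_force: 1.0
```

```bash
python3 -c "from h import *;rep()"
```

```text
t 2.65 tool [ 59.1 120.6] 10.0 F -1.0 2.4 1.5
```

Nearly there, so I'll feel for the fence in small steps.

Call:
step_arm(
  series=[0.0004,-0.004,0,0,0,0,0.0008,-0.008,0,0,0,0,0.0012,-0.012,0,0,0,0,0.0012,-0.012,0,0,0,0],
)

```text
time: 2.98
ee_pos: [407.2, 371.0, 10.1]
tool_rot: [-0.001, 0.664, 0.748, 0.001]
contact_force: [-0.0, 4.6, -1.5]
opening: 0.5
finger_force: 2.5
```

```bash
python3 -c "from h import *;rep()"
```

```text
t 2.9833 tool [ 58.9 119.2] 10.1 F 0.5 4.6 -1.5
```

Call:
step_arm(
  series=[0.0004,-0.004,0,0,0,0,0.0008,-0.008,0,0,0,0,0.0008,-0.008,0,0,0,0],
)

```text
time: 3.23
ee_pos: [407.1, 370.9, 10.4]
tool_rot: [-0.001, 0.664, 0.748, 0.002]
contact_force: [-1.5, 9.2, -1.5]
opening: 0.3
finger_force: 4.1
```

```bash
python3 - <<'E'
from h import *
rep()
d=cam('side'); cv2.imwrite('pics/s2.png',cv2.resize(d['frame'][150:330,230:470],None,fx=3,fy=3))
E
```

```text
t 3.2333 tool [ 58.8 119.1] 10.4 F -0.5 9.3 -1.5
```

View pics/s2.png

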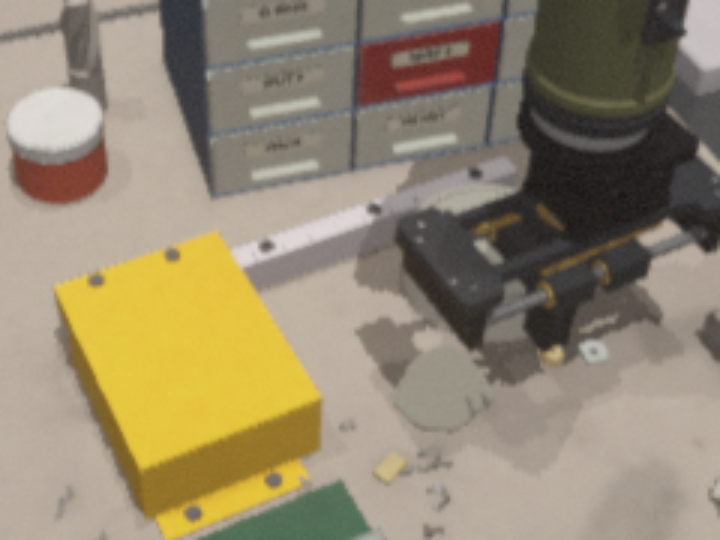

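The blank is firmly on the fence: 9 N, no further travel, and the tool's y matches. I'll back off, lift over the blank to its rear and turn −12°, so that the push also bears towards the fence.

Call:
step_arm(
  series=[-0.003,0.03,0,0,0,0,-0.005,0.05,0,0,0,0,-0.005,0.05,0.12,0,0,0,-0.005,0.05,0.25,0,0,0,-0.08,-0.02,0.27,0,0,-0.02,-0.16,-0.09,0.27,0,0,-0.04,-0.24,-0.16,0.27,0,0,-0.067,-0.315,-0.22,0.27,0,0,-0.067],
)

```text
time: 3.95
ee_pos: [328.1, 310.5, 77.2]
tool_rot: [0.001, 0.741, 0.672, -0.001]
contact_force: [0.6, -0.2, 1.2]
opening: 0.9
finger_force: 0.0
```

Call:
step_arm(
  series=[0,0,0,0,0,0,0,0,-0.08,0,0,0,0,0,-0.17,0,0,0,0,0,-0.24,0,0,0,0,0,-0.275,0,0,0,0,0,-0.275,0,0,0,0,0,-0.275,0,0,0],
)

```text
time: 4.53
ee_pos: [329.2, 312.4, 8.7]
tool_rot: [0.0, 0.739, 0.674, -0.001]
contact_force: [0.8, -0.1, 0.6]
opening: 0.2
finger_force: 0.0
```

```bash
python3 - <<'E'
from h import *
rep()
print(robot.read_state()['q'])
d=cam('top'); cv2.imwrite('pics/top3.png',cv2.resize(d['frame'][100:300,180:420],None,fx=2.5,fy=2.5))
W=pts(d);z=W[...,2];v,u=np.mgrid[:400,:640]
m=(u>240)&(u<306)&(v>195)&(v<275)&(abs(z-36)<4); p=W[m][:,:2].astype(np.float32)
c,r=cv2.minEnclosingCircle(p);print(m.sum(),fen(c),r)
E
```

```text
t 4.5333 tool [-24.9  69.2] 8.7 F 0.8 -0.2 0.6
[-0.98414424  0.137177    0.17484795  2.14920914 -0.03063949  0.85860143
 -0.88355265]
1123 [80.6 41.4] 80.40827941894531
```

View pics/top3.png

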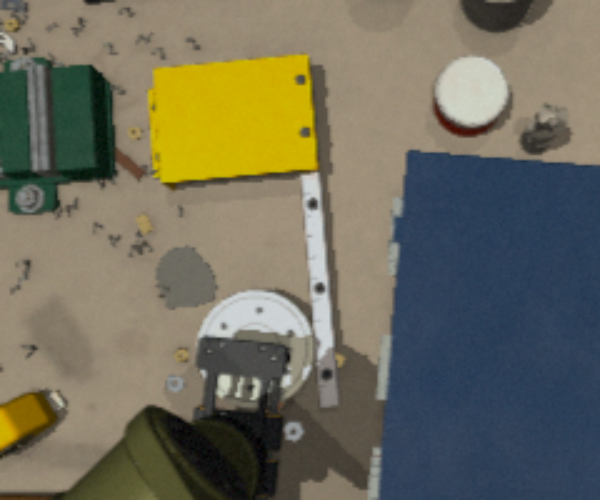

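The blank touches the fence (its edge at crop x≈313 meets the face) and the gripper is behind it. Next comes the push along the fence.

Call:
step_arm(
  series=[0.032,0.0034,0,0,0,0,0.056,0.006,0,0,0,0,0.08,0.0085,0,0,0,0,0.103,0.011,0,0,0,0,0.127,0.0136,0,0,0,0,0.151,0.0162,0,0,0,0,0.175,0.0187,0,0,0,0,0.199,0.0213,0,0,0,0],
)

```text
time: 5.25
ee_pos: [379.1, 318.2, 8.9]
tool_rot: [-0.0, 0.739, 0.674, -0.0]
contact_force: [-3.7, 1.2, 2.7]
opening: 0.3
finger_force: 1.7
```

```bash
python3 -c "from h import *;rep()"
```

```text
t 5.25 tool [25.4 69.7] 8.9 F -3.6 1.6 2.7
```

Call:
step_arm(
  series=[0.02,0.002,0,0,0,0,0.04,0.0043,0,0,0,0,0.06,0.0064,0,0,0,0,0.08,0.0085,0,0,0,0,0.1,0.0107,0,0,0,0,0.12,0.0128,0,0,0,0,0.14,0.015,0,0,0,0,0.16,0.017,0,0,0,0],
)

```text
time: 5.92
ee_pos: [419.3, 322.2, 8.8]
tool_rot: [0.0, 0.739, 0.674, -0.0]
contact_force: [-2.1, 1.0, 1.1]
opening: 0.4
finger_force: 1.6
```

Call:
step_arm(
  series=[0.02,0.002,0,0,0,0,0.04,0.0043,0,0,0,0,0.06,0.0064,0,0,0,0,0.08,0.0085,0,0,0,0,0.1,0.0107,0,0,0,0,0.12,0.0128,0,0,0,0,0.14,0.015,0,0,0,0,0.16,0.017,0,0,0,0],
)

```text
time: 6.58
ee_pos: [459.2, 326.5, 8.8]
tool_rot: [0.0, 0.739, 0.674, -0.0]
contact_force: [-2.5, 0.7, 2.3]
opening: 0.5
finger_force: 1.6
```

```bash
python3 - <<'E'
from h import *
rep()
d=cam('side'); cv2.imwrite('pics/s4.png',cv2.resize(d['frame'][150:330,230:470],None,fx=3,fy=3))
E
```

```text
t 6.5833 tool [105.9  69.4] 8.8 F -2.4 1.0 2.3
```

View pics/s4.png

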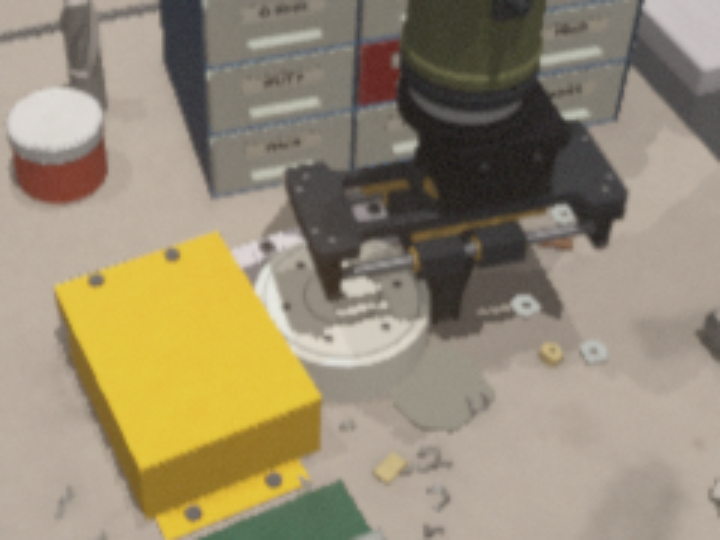

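The blank is entering the mouth along the fence. From here I'll creep.

Call:
step_arm(
  series=[0.01,0.001,0,0,0,0,0.02,0.002,0,0,0,0,0.03,0.003,0,0,0,0,0.038,0.004,0,0,0,0,0.042,0.0045,0,0,0,0,0.046,0.005,0,0,0,0,0.05,0.0053,0,0,0,0,0.054,0.0058,0,0,0,0],
)

```text
time: 7.3
ee_pos: [472.2, 327.9, 8.8]
tool_rot: [-0.0, 0.739, 0.674, -0.0]
contact_force: [-2.1, 0.9, 0.9]
opening: 0.5
finger_force: 1.3
```

```bash
python3 -c "from h import *;rep()"
```

```text
t 7.3 tool [118.9  69.4] 8.8 F -2.0 1.1 0.9
```

Call:
step_arm(
  series=[0.004,0.0004,0,0,0,0,0.008,0.0009,0,0,0,0,0.012,0.0013,0,0,0,0,0.016,0.0017,0,0,0,0,0.02,0.0021,0,0,0,0,0.024,0.0026,0,0,0,0,0.028,0.003,0,0,0,0,0.032,0.0034,0,0,0,0],
)

```text
time: 7.97
ee_pos: [480.4, 328.7, 8.8]
tool_rot: [0.0, 0.739, 0.674, -0.0]
contact_force: [-2.3, -0.0, -0.1]
opening: 1.2
finger_force: 1.2
```

```bash
python3 -c "from h import *;rep()"
```

```text
t 7.9667 tool [127.1  69.4] 8.8 F -2.3 0.2 -0.1
```

Call:
step_arm(
  series=[0.004,0.0004,0,0,0,0,0.008,0.0009,0,0,0,0,0.012,0.0013,0,0,0,0,0.016,0.0017,0,0,0,0,0.02,0.0021,0,0,0,0,0.024,0.0026,0,0,0,0,0.028,0.003,0,0,0,0,0.032,0.0034,0,0,0,0],
)

```text
time: 8.63
ee_pos: [488.3, 329.5, 8.8]
tool_rot: [0.0, 0.739, 0.674, -0.0]
contact_force: [-2.6, -0.5, 0.8]
opening: 0.4
finger_force: 1.2
```

```bash
python3 -c "from h import *;rep()"
```

```text
t 8.6333 tool [135.2  69.4] 8.8 F -2.6 -0.2 0.8
```

Call:
step_arm(
  series=[0.004,0.0004,0,0,0,0,0.008,0.0009,0,0,0,0,0.012,0.0013,0,0,0,0,0.016,0.0017,0,0,0,0,0.02,0.0021,0,0,0,0,0.024,0.0026,0,0,0,0,0.028,0.003,0,0,0,0,0.032,0.0034,0,0,0,0],
)

```text
time: 9.3
ee_pos: [496.2, 330.4, 8.8]
tool_rot: [-0.0, 0.739, 0.674, -0.0]
contact_force: [-3.5, 0.9, 1.0]
opening: 0.3
finger_force: 1.9
```

```bash
python3 -c "from h import *;rep()"
```

```text
t 9.3 tool [143.1  69.4] 8.8 F -3.4 1.2 1.0
```

Call:
step_arm(
  series=[0.004,0.0004,0,0,0,0,0.008,0.0009,0,0,0,0,0.012,0.0013,0,0,0,0,0.016,0.0017,0,0,0,0],
)

```text
time: 9.63
ee_pos: [498.6, 330.9, 8.7]
tool_rot: [-0.001, 0.739, 0.674, -0.001]
contact_force: [-7.9, -0.2, 5.8]
opening: 0.3
finger_force: 4.3
```

```bash
python3 -c "from h import *;rep()"
```

```text
t 9.6333 tool [145.5  69.6] 8.7 F -7.9 0.6 5.8
```

It has met the buffer. I'll press on more slowly.

Call:
step_arm(
  series=[0.002,0.0002,0,0,0,0,0.004,0.0004,0,0,0,0,0.006,0.0006,0,0,0,0,0.008,0.0008,0,0,0,0,0.008,0.0008,0,0,0,0,0.008,0.0008,0,0,0,0],
)

```text
time: 10.13
ee_pos: [499.7, 331.3, 8.7]
tool_rot: [-0.001, 0.739, 0.674, -0.002]
contact_force: [-8.6, -0.6, 4.7]
opening: 0.2
finger_force: 4.8
```

```bash
python3 -c "from h import *;rep()"
```

```text
t 10.1333 tool [146.7  69.9] 8.7 F -8.6 0.3 4.7
```

Call:
step_arm(
  series=[0.003,0.0003,0,0,0,0,0.006,0.0006,0,0,0,0,0.009,0.0009,0,0,0,0,0.012,0.0012,0,0,0,0,0.014,0.0014,0,0,0,0,0.014,0.0014,0,0,0,0,0.014,0.0014,0,0,0,0],
)

```text
time: 10.72
ee_pos: [501.6, 331.9, 8.7]
tool_rot: [-0.002, 0.739, 0.674, -0.003]
contact_force: [-12.3, -0.8, 8.1]
opening: 0.4
finger_force: 6.9
```

```bash
python3 -c "from h import *;rep()"
```

```text
t 10.7167 tool [148.6  70.3] 8.7 F -12.3 0.5 8.1
```

About 10 N on the buffer. I'll add a touch, bear slightly to the fence, and hold.

Call:
step_arm(
  series=[0.002,-0.002,0,0,0,0,0.004,-0.004,0,0,0,0,0.004,-0.004,0,0,0,0,0.004,-0.004,0,0,0,0,0.004,-0.004,0,0,0,0,0.004,-0.004,0,0,0,0,0.004,-0.004,0,0,0,0,0.004,-0.004,0,0,0,0],
)

```text
time: 11.38
ee_pos: [502.2, 331.7, 8.7]
tool_rot: [-0.003, 0.738, 0.674, -0.003]
contact_force: [-12.3, 0.6, 8.8]
opening: 0.5
finger_force: 7.3
```

```bash
python3 -c "from h import *;rep()"
```

```text
t 11.3833 tool [149.2  70.1] 8.7 F -12.1 1.9 8.8
```

Call:
step_arm(
  series=[0.002,0,0,0,0,0,0.004,-0.001,0,0,0,0,0.006,-0.002,0,0,0,0,0.006,-0.002,0,0,0,0,0.006,-0.002,0,0,0,0,0.006,-0.002,0,0,0,0,0.006,-0.002,0,0,0,0,0.006,-0.002,0,0,0,0],
)

```text
time: 12.05
ee_pos: [503.0, 331.5, 8.7]
tool_rot: [-0.003, 0.738, 0.675, -0.003]
contact_force: [-15.4, 0.3, 9.9]
opening: 0.6
finger_force: 8.1
```

Call:
step_arm(
  series=[0,0,0,0,0,0,0,0,0,0,0,0,0,0,0,0,0,0,0,0,0,0,0,0],
)

```text
time: 12.38
ee_pos: [502.9, 331.5, 8.7]
tool_rot: [-0.003, 0.738, 0.675, -0.003]
contact_force: [-15.5, 1.0, 9.1]
opening: 0.5
finger_force: 8.1
```

```bash
python3 -c "from h import *;rep()"
```

```text
t 12.3833 tool [149.9  69.8] 8.7 F -15.3 2.6 9.1
```

Pressed home and held. Now I'll draw back slowly.

Call:
step_arm(
  series=[-0.006,-0.0006,0,0,0,0,-0.012,-0.0013,0,0,0,0,-0.018,-0.0019,0,0,0,0,-0.024,-0.0026,0,0,0,0,-0.03,-0.0032,0,0,0,0,-0.036,-0.0038,0,0,0,0,-0.042,-0.0045,0,0,0,0,-0.048,-0.005,0,0,0,0],
)

```text
time: 13.05
ee_pos: [497.4, 328.0, 9.0]
tool_rot: [0.001, 0.739, 0.673, 0.001]
contact_force: [0.1, 0.3, -0.1]
opening: 0.6
finger_force: 0.0
```

```bash
python3 -c "from h import *;rep()"
```

```text
t 13.05 tool [144.   66.9] 9.0 F 0.1 0.3 -0.1
```

Call:
step_arm(
  series=[-0.02,-0.002,0,0,0,0,-0.06,-0.006,0,0,0,0,-0.12,-0.013,0,0,0,0,-0.18,-0.019,0,0,0,0,-0.2,-0.021,0.1,0,0,0,-0.22,-0.023,0.25,0,0,0,-0.3,0.1,0.35,0,0,0,-0.4,0.25,0.4,0,0,0],
)

```text
time: 13.72
ee_pos: [403.6, 383.8, 110.8]
tool_rot: [0.001, 0.742, 0.671, 0.003]
contact_force: [0.6, 1.3, 0.8]
opening: 0.2
finger_force: 0.0
```

Call:
step_arm(
  series=[-0.05,0.12,0,0,0,0,-0.1,0.24,0,0,0,0,-0.15,0.36,0,0,0,0,-0.2,0.48,0,0,0,0,-0.2,0.5,0,0,0,0,-0.2,0.5,0,0,0,0,-0.2,0.5,0,0,0,0],
)

```text
time: 14.3
ee_pos: [350.5, 509.0, 106.3]
tool_rot: [0.001, 0.739, 0.674, -0.0]
contact_force: [0.1, -0.7, -0.1]
opening: 0.2
finger_force: 0.0
```

```bash
python3 - <<'E'
from h import *
rep()
d=cam('top'); cv2.imwrite('pics/top5.png',cv2.resize(d['frame'][100:300,180:420],None,fx=2.5,fy=2.5))
W=pts(d);z=W[...,2];v,u=np.mgrid[:400,:640]
m=(u>235)&(u<320)&(v>160)&(v<240)&(abs(z-36)<3)&(d['frame'].min(-1)>110); p=W[m][:,:2]
q=np.array([(x-O)@np.array([ex,ey]).T for x in p]); print(m.sum(),q.min(0),q.max(0))
# rear-edge circle fit with known radius
from scipy.optimize import least_squares
h=cv2.convexHull(q.astype(np.float32))[:,0]; h=h[(h[:,0]<205)&(h[:,1]>3)]
r=least_squares(lambda c:np.hypot(*(h-c).T)-55,[205,55],loss='soft_l1');print(r.x,r.cost,len(h))
E
```

```text
t 14.3 tool [ 17.2 262.5] 106.3 F 0.0 -0.7 -0.1
1055 [ 84.02838072 -14.76809443] [221.13440394 109.43029287]
[206.26248967  54.78631684] 0.12203486116153184 5
```

View pics/top5.png

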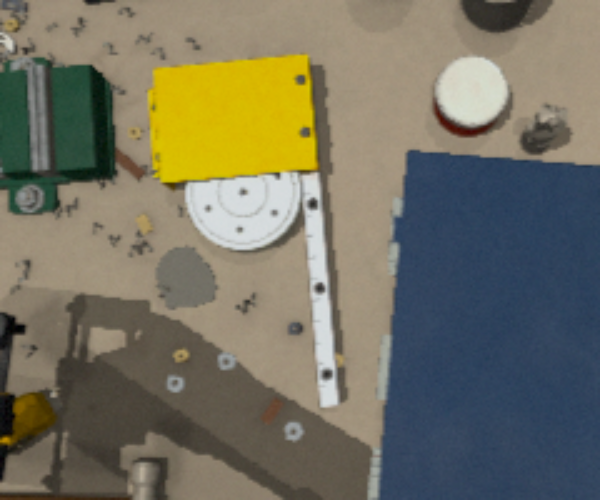

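The blank sits at crop (243,192), half under the guard and beside the fence, with the tin and mill unmoved. I'll do one finer check of the fence gap.

```bash
python3 - <<'E'
from h import *
from scipy.optimize import least_squares
C=[];
for i in range(4):
    d=cam('top');g=cv2.resize(d['frame'][165:270,245:325],None,fx=8,fy=8,interpolation=cv2.INTER_CUBIC)
    W=pts(d);f=200/np.tan(np.radians(d['fovy'])/2);R=cv2.Rodrigues(np.array(d['rvec'],float))[0];t=np.array(d['tvec'],float).ravel();o=-R.T@t
    def w(u,v,h):
        r=R.T@np.stack([(u-d['cx'])/f,(v-d['cy'])/f,1+0*u]); return ((o[:,None]+r*((h-o[2])/r[2]))[:2]).T
    m=(g.min(-1)>150).astype(np.uint8)
    c=np.argwhere(cv2.Canny(m*255,50,100)>0); u=(c[:,1]+.5)/8-.5+245;v=(c[:,0]+.5)/8-.5+165
    q=(w(u,v,36.)-O)@np.array([ex,ey]).T; a=q-[206,55]; rr=np.hypot(*a.T)
    k=(abs(rr-55)<4)&(a[:,0]<-5)&(a[:,1]>-49)
    r=least_squares(lambda p:np.hypot(*(q[k]-p[:2]).T)-p[2],[206,55,55],loss='soft_l1')
    qf=(w(u,v,30.)-O)@np.array([ex,ey]).T; kf=(abs(qf[:,1])<4)&(qf[:,0]>15)&(qf[:,0]<140)
    pf=np.polyfit(qf[kf,0],qf[kf,1],1)
    C.append([*r.x,k.sum(),np.polyval(pf,r.x[0]),kf.sum()])
print(np.round(C,2))
E
```

```text
[[ 2.0683e+02  5.4960e+01  5.4840e+01  5.2500e+02 -4.6000e-01  4.4600e+02]
 [ 2.0691e+02  5.4960e+01  5.4920e+01  5.1900e+02 -5.3000e-01  4.4700e+02]
 [ 2.0683e+02  5.4960e+01  5.4850e+01  5.2300e+02 -3.6000e-01  4.4600e+02]
 [ 2.0688e+02  5.4960e+01  5.4880e+01  5.2300e+02 -6.1000e-01  4.4700e+02]]
```

The gap to the fence is about 0.5 mm, within error. The blank is resting where the buffer first touched it, so I'll hand in.

```bash
python3 -c "from h import *;print(robot.sign_off())"
```

```text
the job is handed in; nothing more can be done
None
```

The job is handed in. The blank lies within about 0.5 mm of the fence face and against the sprung buffer, after pressing at an estimated 10–12 N for over half a second. The arm is clear, and the tin and end mill look unmoved.

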